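Wind a broken slab together on the joining bed

ROBOT

A 6-joint arm with a two-finger parallel gripper is mounted at the origin on the work surface. World frame = base frame: x ahead of the robot, y to its left, z up, the work surface at z = 0. Lengths are in m, angles in rad, forces in N, time in s.
With the tool pointing down it reaches from about 0.325 to 0.9 m from the base axis. Payload 6.1 kg.
Tool frame: the origin (TCP) lies on the front face of the gripper's body, between the roots of the fingers; the fingertips stand nose_length ahead of it and the grasp point (between the pads) lies 54 mm ahead of it (nose_length is the distance from the TCP to the fingertips, in m); z points along the fingers, y is the line along which they close (so a half turn about z gives the same grasp; the last joint's range is limited). The gripper opens to 85 mm and grips with 20 to 120 N. Pads are 22 mm wide; open, the fingers measure 114 mm over their backs; the gripper's body (76 mm by 85 mm) begins 54 mm behind the grasp point. The pads swing forward as they close: fully open they stand 13 mm farther back than shut.
Start: joints at [-1.308, 0.22, 1.526, -0, 1.395, -0.126], TCP at [0.237, -0.578, 0.304] pointing down, gripper open.
Joint ranges: [-2.98, 2.98], [-0.91, 2.08], [0.09, 2.57], [-1.24, 4.39], [0.2, 2.65], [-2.68, 2.68]. Speed limits (rad/s): [2.57, 2.57, 3.01, 3.14, 3.14, 3.14].

INTERFACE

Orientations are given as a 3x3 rotation matrix whose columns are the frame's x, y, z axes.
In Python, from bench import get_obs, grab_frame, camera_params, job_done, nose_length gives the robot as it stands.
- The arm moves only by the tool apply_moves, never from a script. Its argument "steps" is a list of rows, each a list of 5 numbers: the closure, from -1 (fully open) to 1 (shut), so that 0 is half open, then the shift along the tool's x, y, z as a fraction of full scale, then the turn about the tool's z as a fraction of full scale. A call has 1 to 5 rows; each row is the pose to reach, as a shift and turn from the pose commanded when the call began, along the tool's axes at that moment; what a row does not reach only later rows make up. Full scale, the value 1, is 250 mm for a shift and 60 degrees for a turn. A row lasts 1/8 s, in which the tool goes at most 62.5 mm and 10.7 degrees, less where a joint would pass 70% of its speed; a pose out of reach is approached as far as the arm can. A call with a number of a shift or a turn outside -1 to 1 is refused whole. A call with a gripper value outside its range is refused whole. The fingers move at their own pace and stop on an object; "newtons" is the grip in N (left out, the last holds). Time passes only in rows, so rows that repeat a pose let the fingers close. It gives the time, the measured TCP pose, the force, the opening and the grip force at its end, in the units of the state.
- get_obs(): the state, without advancing time (a new reading comes with each control period).
- grab_frame(name): name is "scene" or "top"; returns the picture (420x560x3 uint8, red, green, blue); there is no depth.
- camera_params(name): a dict with "mtx" (3x3 intrinsics, pixels), "rvec" (rotation vector, rad) and "tvec" (3), from world to camera coordinates, as OpenCV has them. Camera axes: x right, y down, z forward; pixel columns grow to the right and rows downward; lengths in m; the calibration is good to about 2 mm. A picture is of the moment at which its call begins. camera_params takes no time and is no camera call.
- job_done(): hands the job in; it is judged then, once.
The state is a dict: "time": time; "joint_positions": joint angles; "qd": joint speeds; "joint_torque": joint torques, N m; "ee_pos": TCP position; "tcp_rot": TCP orientation; "force": force on the tool from outside, world axes, zero at the start; "ft_torque": the same for the moment, N m; "width": opening from 0.0 (shut) to 1.0 (fully open); "grasp_force": force on a finger pad.
Only numpy, scipy, OpenCV 4.12 (cv2) and the standard library are available. Lean on these libraries where they do the work, as an engineer would, in place of code of your own. Each camera call takes 0.05 s, during which the arm holds its last target. There are 200 camera calls.

TASK

Take the loose crank from the leather mat, fit it right down onto the square shaft of the green joining bed and wind it clockwise (seen from above) until the crack between the two stone halves is fully closed. Then lift the crank off and gently lay it flat on the leather mat again, red handle up and both ends on the mat, leaving the jar, block, brush and spatula where they are.

Things in the scene. Friction and masses are not known exactly. Their poses are not given: they have to be found in the camera images.
- crank_hub (a point): centre, half-way up, of the hub of the loose steel crank (about 260 g). The hub is a square block 32 x 32 mm, 34 mm tall, sides along x and y. A flat arm, 22 mm wide, 14 mm thick, level with the hub's underside, reaches along +x to 78 mm from the hub's axis and bears the red handle. z is up when the crank lies flat, its underside 17 mm below this point. Centre of mass about 27 mm along +x.
- crank_socket (a point): centre of the mouth of the crank's square socket, in the hub's underside, 17 mm below crank_hub; same axes. The socket is 18 mm wide, sides along x and y, and runs right through the hub along z.
- crank_knob (a point): middle of the crank's upright red handle: a cylinder 24 mm in diameter, 62 mm tall, that spins freely about its own axis, 65 mm along +x from the hub's axis. This point lies 32 mm above crank_hub, 31 mm below the handle's top; same axes as crank_hub.
- shaft_seat (a point): on the axis of the upright 16 mm square steel shaft, on top of the round brass shoulder (28 mm across) where the fitted crank's underside rests, 64 mm above the bench and 6 mm above the green gearbox (94 x 88 mm). x and y lie along the shaft's sides and turn with it; z is up. The crank fits in any of four directions, 1 mm to spare on each side. Nothing else on the bed is higher, so the crank turns clear.
- shaft_top (a point): centre of the shaft's flat top, 27 mm above shaft_seat, same axes; the last 5 mm taper from 16 to 10 mm square. The shaft takes about 0.15 N m to turn (2.5 N at the crank's handle) and stays where it is left.
- carriage (a joint): position (m) of the carriage that bears one of the two cream stone halves, along the bed away from the shaft. The crack gap is 0.040 minus this value: 0.040 is fully closed, where the mechanism meets a firm stop. One full turn of the shaft moves it 20 mm; clockwise seen from above closes. The gap is 14 to 28 mm at the start. It cannot be slid by hand: the shaft drives it.
- mat: brown leather mat fixed on the bench, 220 mm along its x, 180 mm along its y, 4 mm thick; origin at the centre of its underside, z up. The crank starts lying on it.
- jar: upright amber jar, 60 mm in diameter, 75 mm tall, bystander; origin at the centre of its underside
- rubbing_block: grey rubbing block 85 x 55 x 30 mm, bystander; origin at the centre of its underside, long along its x
- brush: brush lying on the bench, bystander, below 40 mm tall, about 200 mm long along its x
- spatula: spatula lying on the bench, bystander, below 40 mm tall, about 200 mm long along its x
There are look-alikes about, which are no part of the job. What is shaped like the part that bears crank_hub but blue or yellow is not meant.

How it is judged:
On the way, in this order (a step that is already met when the one before it is completed fails the run):
1. the crank sits fully down on the square shaft (horizontal distance between crank_hub and shaft_seat below 0.004 m and z of crank_hub in the frame of shaft_seat below 0.021 m and angle between crank_hub's own z axis and vertical below 0.12 rad), for 0.2 s.
2. the crack is closed (gap under 2 mm) with the crank still on the shaft (all of step 1 and value of joint carriage above 0.038 m), for 0.2 s.
At the end, for the whole second after the job is handed in: the crack gap is under 2 mm (carriage above 0.038) and the crank lies flat (tilt under 0.1 rad), handle up, at rest on the leather mat, with its hub and its handle axis both inside the mat's outline and its hub centre less than 26 mm above the mat's underside (value of joint carriage above 0.038 m and x of crank_hub in the frame of mat between -0.11 and 0.11 m and y of crank_hub in the frame of mat between -0.09 and 0.09 m and x of crank_knob in the frame of mat between -0.11 and 0.11 m and y of crank_knob in the frame of mat between -0.09 and 0.09 m and z of crank_hub in the frame of mat below 0.026 m and angle between crank_hub's own z axis and vertical below 0.1 rad and linear speed of crank below 0.02 m/s); the robot touches nothing.
It fails at once if the crank is dropped (faster than 0.6 m/s while no finger touches it) (contact force between the fingers and crank below 0.05 N and linear speed of crank above 0.6 m/s).
It fails at once if the jar is moved more than 30 mm (distance of jar from where it was at the start of the episode above 0.03 m).
It fails at once if the rubbing block is moved more than 30 mm (distance of rubbing_block from where it was at the start of the episode above 0.03 m).
It fails at once if the brush is moved more than 30 mm (distance of brush from where it was at the start of the episode above 0.03 m).
It fails at once if the spatula is moved more than 30 mm (distance of spatula from where it was at the start of the episode above 0.03 m).
It also fails if it takes over 72 s, if anything falls off the work surface, if the arm or the gripper's body presses on something with over 40 N, if the wrist force passes 120 N, or if a joint passes its speed limit or range.

## Working session

There is one attempt and no reset: what is moved stays moved. The work goes in short steps, Python scripts to look and compute and a tool call to move; the robot and the scene stay as the last step left them, time stands still between calls to the robot, and variables do not carry over. Pictures are saved under pics/ and viewed, at most 10 in all, crops included, and the job is handed in when it is done.

Besides the shell and the picture viewer there is one more tool, called after "Call:" as name(argument=value, ...), one argument or row to a line, values as JSON. apply_moves: Moves the arm, as the interface text tells. Shift numbers are shares of 250 mm and turn numbers shares of 60 degrees, none past 1 either way. Its arguments: {"type":"object","properties":{"steps":{"type":"array"},"newtons":{"type":"number"}},"required":["steps"]}

```bash
mkdir -p pics; cat > h.py <<'E'
import numpy as np, cv2
from bench import get_obs, grab_frame, camera_params, job_done, nose_length
def save(cam,name,crop=None,scale=1):
    im=grab_frame(cam)[:,:,::-1]
    if crop: u0,v0,u1,v1=crop; im=im[v0:v1,u0:u1]
    im=cv2.resize(im,None,fx=scale,fy=scale,interpolation=cv2.INTER_CUBIC)
    cv2.imwrite('pics/'+name,im)
def ray(cam,uv,z):
    p=camera_params(cam); R=cv2.Rodrigues(np.array(p['rvec'],float))[0]; t=np.array(p['tvec'],float).ravel()
    d=R.T@np.linalg.solve(np.array(p['mtx']),[uv[0],uv[1],1.]); c=-R.T@t
    return c+d*(z-c[2])/d[2]
def proj(cam,P):
    p=camera_params(cam)
    return cv2.projectPoints(np.array(P,float).reshape(-1,1,3),np.array(p['rvec'],float),np.array(p['tvec'],float),np.array(p['mtx'],float),None)[0].reshape(-1,2)
E
python3 - <<'E'
from h import *
save('top','t0.png',None,1.42); save('scene','s0.png',None,1.42)
o=get_obs(); print(nose_length, {k:np.round(v,3) for k,v in o.items()})
for c in('top','scene'):
  p=camera_params(c);R=cv2.Rodrigues(np.array(p['rvec'],float))[0];print(c,(-R.T@np.array(p['tvec']).ravel()).round(3),np.round(p['mtx'],1).tolist())
E
```

```text
0.0726 {'time': np.float64(0.1), 'joint_positions': array([-1.308,  0.221,  1.528,  0.   ,  1.395, -0.126]), 'qd': array([-0.001, -0.002, -0.002, -0.   , -0.001, -0.   ]), 'joint_torque': array([ 2.0000e-03, -4.9824e+01, -3.9055e+01, -0.0000e+00,  6.0000e-03,
        0.0000e+00]), 'ee_pos': array([ 0.237, -0.578,  0.303]), 'tcp_rot': array([[ 0.925,  0.379, -0.   ],
       [ 0.379, -0.925,  0.002],
       [ 0.   , -0.002, -1.   ]]), 'force': array([-0.116,  0.64 ,  0.333]), 'ft_torque': array([-0.008, -0.009,  0.005]), 'grasp_force': np.float64(0.0), 'width': np.float64(0.994)}
top [ 0.404 -0.025  1.274] [[432.7, 0.0, 279.0], [0.0, 432.7, 212.1], [0.0, 0.0, 1.0]]
scene [ 1.238 -0.696  0.943] [[381.1, 0.0, 283.9], [0.0, 381.1, 206.1], [0.0, 0.0, 1.0]]
```

View pics/t0.png

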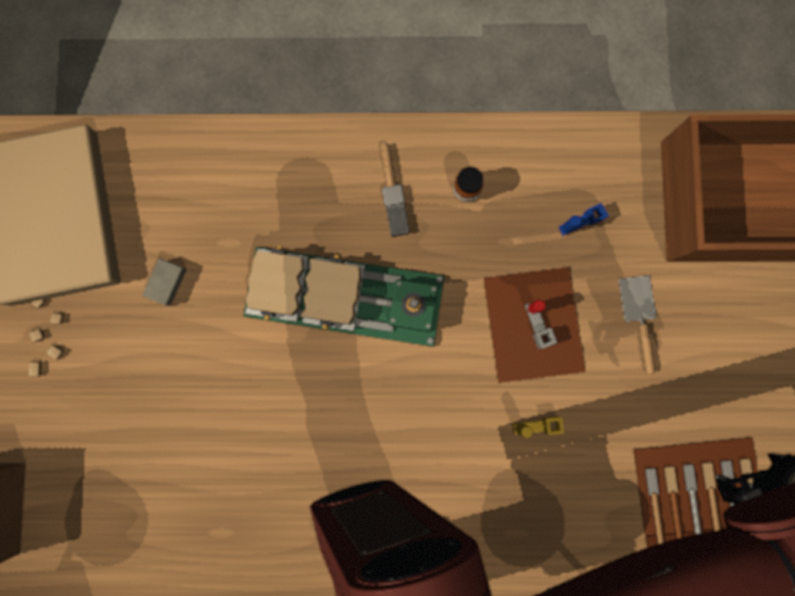

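View pics/s0.png

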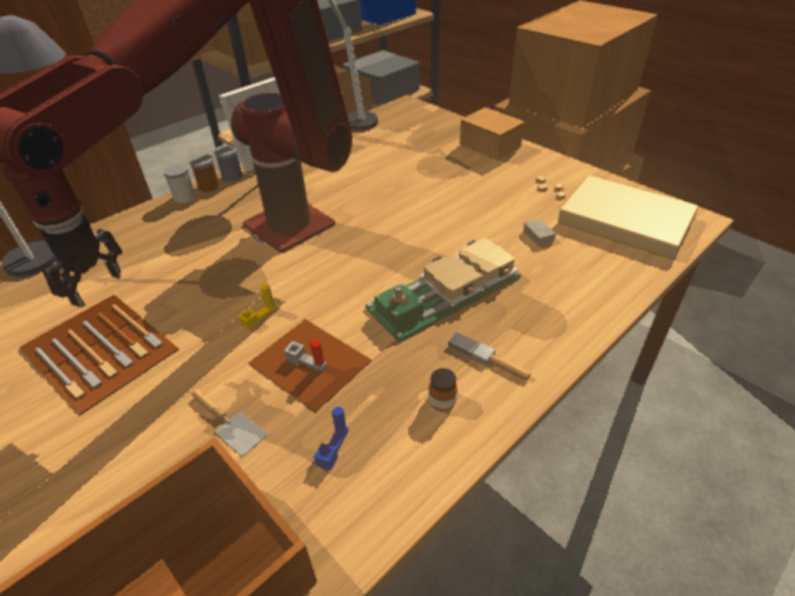

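Top view: the steel crank with the red handle lies on the mat at about (541,323). The blue one (585,220) and yellow one (540,428) are look-alikes. The shaft is at (413,304). I'll enlarge to confirm.

```bash
python3 - <<'E'
from h import *
a=grab_frame('top')[:,:,::-1]; b=grab_frame('scene')[:,:,::-1]
r=lambda im,u0,v0,u1,v1,s:cv2.resize(im[v0:v1,u0:u1],None,fx=s,fy=s,interpolation=cv2.INTER_CUBIC)
# top row: top cam shaft u275-315,v195-235 ; crank u360-410,v200-250  (x8 =>320..400)
A=r(a,270,190,320,235,8); B=r(a,360,205,410,250,8)
C=r(b,190,230,240,265,6);
D=r(b,255,190,305,225,6)
W=np.zeros((575,800,3),np.uint8); W[:360,:400]=A; W[:360,400:]=B
W[365:575,:300]=C; W[365:575,400:700]=D
cv2.imwrite('pics/c1.png',W)
E
```

```text
(no output)
```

View pics/c1.png

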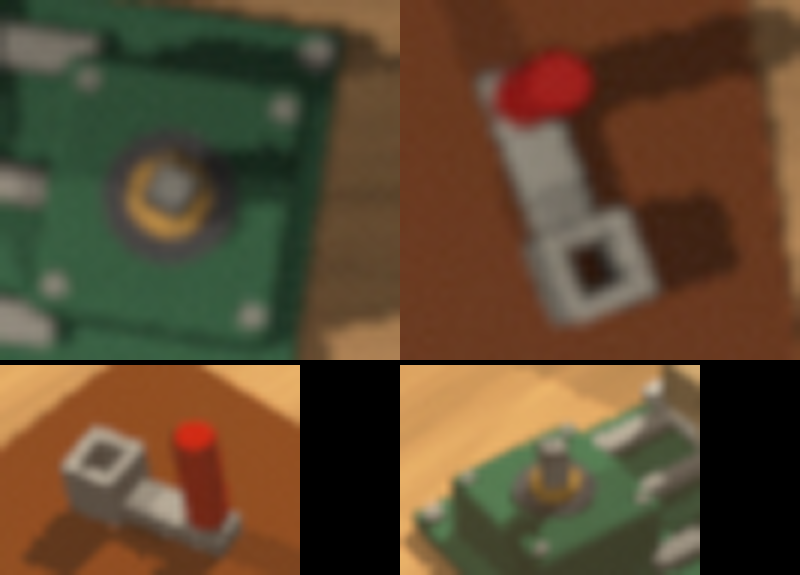

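The crop confirms it: steel hub with square hole, grey arm, red handle. Hub top centre is at crop (597,266), handle top at (560,83), shaft top at (170,187). Next: positions, plus a closer look at the shaft angle.

```bash
python3 - <<'E'
from h import *
B=lambda x,y:(360+(x-400+.5)/8-.5,205+(y+.5)/8-.5)
A=lambda x,y:(270+(x+.5)/8-.5,190+(y+.5)/8-.5)
C=lambda x,y:(190+(x+.5)/6-.5,230+(y-365+.5)/6-.5)
D=lambda x,y:(255+(x-400+.5)/6-.5,190+(y-365+.5)/6-.5)
print('hub top',ray('top',B(597,266),.038), ray('scene',C(104,455),.038))
print('knob top',ray('top',B(560,83),.084), ray('scene',C(195,436),.084))
print('shaft',ray('top',A(170,187),.091), ray('scene',D(552,443),.091))
q=[ray('top',B(*p),.038)[:2] for p in[(538,243),(630,208),(660,290),(567,325)]]
print(np.round(q,4).tolist())
m=[(487,277),(570,268),(583,371),(499,382)]
print('mat',[ray('top',(x/1.42,y/1.42),.004)[:2].round(3).tolist() for x,y in m])
a=grab_frame('top')[:,:,::-1]; b=grab_frame('scene')[:,:,::-1]
r=lambda im,u0,v0,w,h,s:cv2.resize(im[v0:v0+h,u0:u0+w],None,fx=s,fy=s,interpolation=cv2.INTER_LANCZOS4)
X=r(a,283,205,16,16,25);Y=r(b,272,198,16,16,25)
cv2.imwrite('pics/c2.png',cv2.normalize(np.hstack([X,Y]),None,0,255,cv2.NORM_MINMAX))
E
```

```text
hub top [ 0.4583243  -0.30652366  0.038     ] [ 0.46216049 -0.30725901  0.038     ]
knob top [ 0.51930928 -0.28505341  0.084     ] [ 0.52414137 -0.28637248  0.084     ]
shaft [ 0.52497147 -0.04055347  0.091     ] [ 0.52730289 -0.04274733  0.091     ]
[[0.4666, -0.2858], [0.4789, -0.3188], [0.4497, -0.3286], [0.4374, -0.2953]]
mat [[0.586, -0.196], [0.605, -0.369], [0.392, -0.389], [0.369, -0.217]]
```

View pics/c2.png

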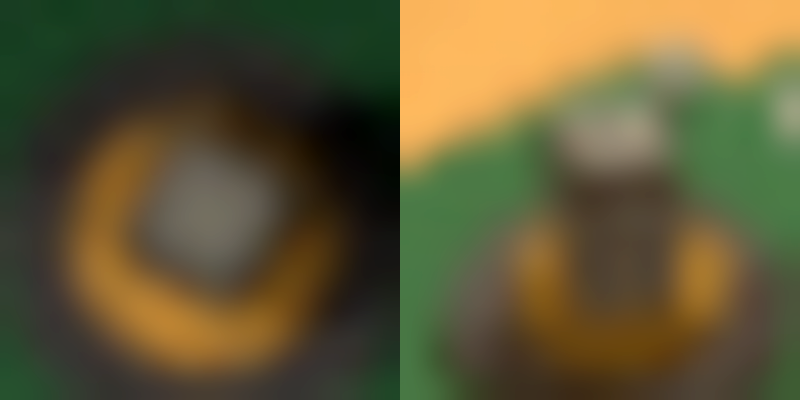

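Hub is at about (0.460,-0.307), crank yaw about 19°. Shaft is at about (0.526,-0.042), sides at about 61° (mod 90). Moving above the hub.

Call:
apply_moves(
  steps=[
    [-1, 0.2, -0.1, 0.05, 0],
    [-1, 0.4, -0.22, 0.1, 0.05],
    [-1, 0.6, -0.33, 0.2, 0.055],
    [-1, 0.8, -0.44, 0.3, 0.055],
    [-1, 0.8, -0.44, 0.3, 0.055],
  ],
  newtons=100,
)

```text
time: 0.92
ee_pos: [0.3815, -0.3965, 0.2263]
tcp_rot: [[0.944, 0.33, -0.002], [0.33, -0.944, 0.005], [-0.001, -0.005, -1.0]]
force: [-0.6, 0.1, -0.2]
width: 1.005
grasp_force: 0.0
```

```bash
cat >> h.py <<'E'
def st():
    o=get_obs(); R=np.array(o['tcp_rot']); print('t%.2f'%o['time'],'tcp',np.round(o['ee_pos'],4),'yaw %.2f'%np.degrees(np.arctan2(R[1,0],R[0,0])),'F',np.round(o['force'],1),'w %.3f g %.1f'%(o['width'],o['grasp_force']),'j6 %.2f'%o['joint_positions'][5]); return o
def want(x,y,z,yaw=None):
    o=st(); R=np.array(o['tcp_rot']); d=R.T@(np.array([x,y,z])-o['ee_pos'])/.25
    cy=np.degrees(np.arctan2(R[1,0],R[0,0])); print('need',d.round(3),'turn',None if yaw is None else round((cy-yaw)/60,3))
E
python3 -c "
from h import *
want(.460,-.307,.16,19)"
```

```text
t0.93 tcp [ 0.3815 -0.3965  0.2263] yaw 19.27 F [-0.6  0.1 -0.2] w 1.005 g 0.0 j6 0.29
need [ 0.415 -0.233  0.266] turn 0.004
```

Call:
apply_moves(
  steps=[
    [-1, 0.2, -0.11, 0.1, 0],
    [-1, 0.415, -0.235, 0.25, 0],
    [-1, 0.415, -0.235, 0.27, 0],
    [-1, 0.415, -0.235, 0.27, 0],
    [-1, 0.415, -0.235, 0.27, 0],
  ],
)

```text
time: 1.55
ee_pos: [0.4592, -0.3134, 0.1627]
tcp_rot: [[0.946, 0.324, 0.001], [0.324, -0.946, -0.002], [0.001, 0.002, -1.0]]
force: [-0.4, 0.2, 0.5]
width: 1.0
grasp_force: 0.0
```

```bash
python3 - <<'E'
from h import *
want(.460,-.307,.08,19)
a=grab_frame('top')[:,:,::-1]; b=grab_frame('scene')[:,:,::-1]
r=lambda im,u0,v0,w,h,s:cv2.resize(im[v0:v0+h,u0:u0+w],None,fx=s,fy=s,interpolation=cv2.INTER_CUBIC)
cv2.imwrite('pics/c3.png',np.hstack([r(a,345,190,66,80,6),r(b,180,200,66,80,6)]))
E
```

```text
t1.55 tcp [ 0.4592 -0.3134  0.1627] yaw 18.90 F [-0.4  0.2  0.5] w 1.000 g 0.0 j6 0.50
need [ 0.011 -0.024  0.331] turn -0.002
```

View pics/c3.png

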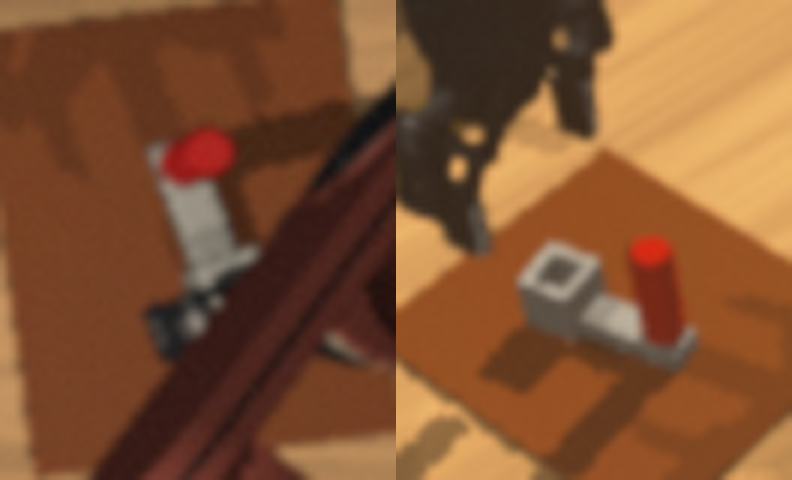

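Scene crop: open fingers straddle the hub (560,285 in the crop). Lowering.

Call:
apply_moves(
  steps=[
    [-1, 0, 0, 0, 0],
    [-1, 0, 0, 0, 0],
    [-1, 0, 0, 0.1, 0],
    [-1, 0, 0, 0.2, 0],
    [-1, 0, 0, 0.2, 0],
  ],
)

```text
time: 2.28
ee_pos: [0.458, -0.3104, 0.1094]
tcp_rot: [[0.946, 0.325, -0.003], [0.325, -0.946, 0.003], [-0.002, -0.004, -1.0]]
force: [-0.1, 0.1, -0.1]
width: 1.0
grasp_force: 0.0
```

```bash
python3 -c "
from h import *
want(.460,-.307,.086,19)"
```

```text
t2.27 tcp [ 0.458  -0.3104  0.1094] yaw 18.97 F [-0.1  0.1 -0.1] w 1.000 g 0.0 j6 0.50
need [ 0.012 -0.01   0.094] turn -0.001
```

Call:
apply_moves(
  steps=[
    [-1, 0.012, -0.01, 0.05, 0],
    [-1, 0.012, -0.01, 0.09, 0],
    [-1, 0.012, -0.01, 0.09, 0],
    [-0.5, 0.012, -0.01, 0.09, 0],
    [0, 0.012, -0.01, 0.09, 0],
  ],
  newtons=40,
)

```text
time: 2.9
ee_pos: [0.4616, -0.3084, 0.0894]
tcp_rot: [[0.946, 0.325, 0.001], [0.325, -0.946, -0.001], [0.0, 0.001, -1.0]]
force: [0.2, 0.9, -0.0]
width: 0.604
grasp_force: 0.0
```

Call:
apply_moves(
  steps=[
    [0.3, 0, 0, 0, 0],
    [1, 0, 0, 0, 0],
    [1, 0, 0, 0, 0],
    [1, 0, 0, 0, 0],
    [1, 0, 0, 0, 0],
  ],
)

```text
time: 3.52
ee_pos: [0.4616, -0.3084, 0.0895]
tcp_rot: [[0.946, 0.325, 0.001], [0.325, -0.946, -0.001], [0.0, 0.001, -1.0]]
force: [-1.4, 0.2, 6.1]
width: 0.363
grasp_force: 41.1
```

```bash
python3 -c "
from h import *
want(.460,-.307,.086,19)"
```

```text
t3.52 tcp [ 0.4616 -0.3084  0.0895] yaw 18.98 F [-1.4  0.2  6.1] w 0.363 g 41.1 j6 0.51
need [-0.004 -0.008  0.014] turn -0.0
```

Gripped the hub (31 mm). Firming the grip and lifting.

Call:
apply_moves(
  steps=[
    [1, 0, 0, 0, 0],
    [1, 0, 0, -0.1, 0],
    [1, 0, 0, -0.25, 0],
    [1, 0, 0, -0.45, 0],
    [1, 0, 0, -0.6, 0],
  ],
  newtons=110,
)

```text
time: 4.15
ee_pos: [0.4611, -0.3079, 0.24]
tcp_rot: [[0.946, 0.325, -0.0], [0.325, -0.946, 0.0], [-0.0, -0.0, -1.0]]
force: [0.2, -0.5, -2.2]
width: 0.35
grasp_force: 109.1
```

```bash
python3 -c "
from h import *
want(.526,-.042,.225,61)
save('scene','s4.png',(150,120,330,260),4.4)"
```

```text
t4.15 tcp [ 0.4611 -0.3079  0.24  ] yaw 18.98 F [ 0.2 -0.5 -2.2] w 0.350 g 109.1 j6 0.51
need [ 0.591 -0.922  0.06 ] turn -0.7
```

View pics/s4.png

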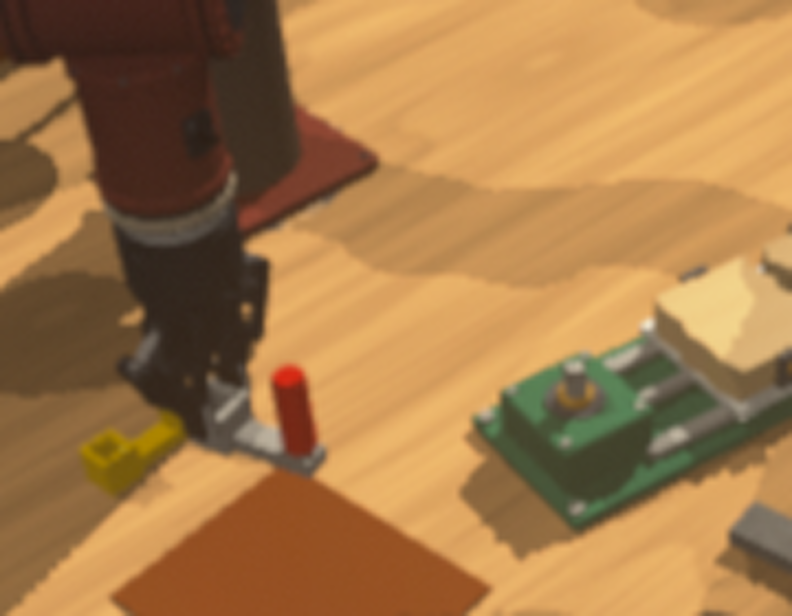

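The crank hangs level, handle up, at crop (225-320,370-460). Carrying it over the shaft.

Call:
apply_moves(
  steps=[
    [1, 0.1, -0.17, 0, -0.14],
    [1, 0.22, -0.36, 0, -0.3],
    [1, 0.36, -0.56, 0, -0.45],
    [1, 0.5, -0.78, 0, -0.6],
    [1, 0.59, -0.92, 0, -0.7],
  ],
)

```text
time: 4.82
ee_pos: [0.5255, -0.04, 0.2375]
tcp_rot: [[0.48, 0.877, -0.002], [0.877, -0.48, 0.001], [-0.0, -0.002, -1.0]]
force: [1.2, 0.5, -2.6]
width: 0.351
grasp_force: 109.4
```

Call:
apply_moves(
  steps=[
    [1, 0, 0, 0, 0],
    [1, 0, 0, 0, 0],
    [1, 0, 0, 0, 0],
  ],
)

```text
time: 5.2
ee_pos: [0.5257, -0.0437, 0.2384]
tcp_rot: [[0.487, 0.873, -0.001], [0.873, -0.487, -0.0], [-0.001, -0.001, -1.0]]
force: [1.1, 0.1, -1.9]
width: 0.348
grasp_force: 109.5
```

```bash
python3 - <<'E'
from h import *
want(.526,-.042,.205,61)
a=grab_frame('top')[:,:,::-1]; b=grab_frame('scene')[:,:,::-1]
r=lambda im,u0,v0,w,h,s:cv2.resize(im[v0:v0+h,u0:u0+w],None,fx=s,fy=s,interpolation=cv2.INTER_CUBIC)
cv2.imwrite('pics/c5.png',np.hstack([r(a,250,170,66,80,6),r(b,250,160,66,80,6)]))
E
```

```text
t5.20 tcp [ 0.5257 -0.0437  0.2384] yaw 60.86 F [ 1.1  0.1 -1.9] w 0.348 g 109.5 j6 0.28
need [ 0.007 -0.002  0.133] turn -0.002
```

View pics/c5.png

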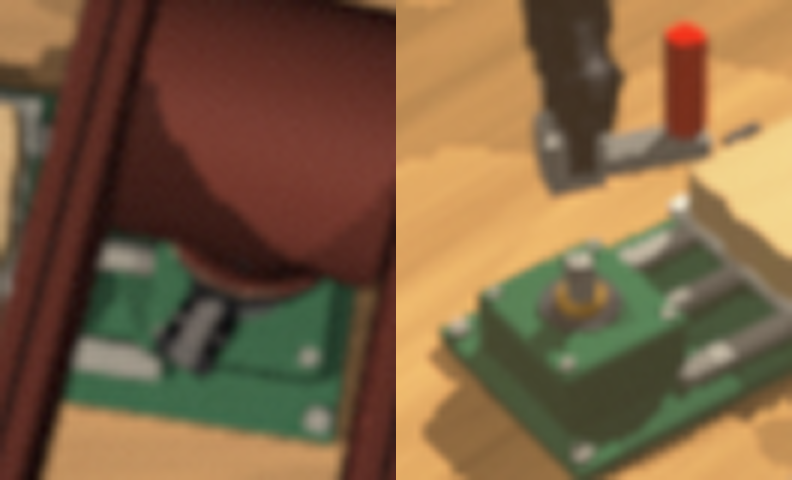

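Scene crop: the crank hangs over the gearbox, knob top at (686,37), shaft top at (579,263). I'll compare both in the same camera.

```bash
python3 - <<'E'
from h import *
S=lambda x,y:(250+(x-396+.5)/6-.5,160+(y+.5)/6-.5)
o=get_obs(); T=o['ee_pos']; x=o['tcp_rot'][:,0]
exp=T+.065*x; zt=T[2]-.0855+.080
print('knob scene',ray('scene',S(686,37),zt),'expected',exp.round(4), 'x,y tool err',(ray('scene',S(686,37),zt)-exp)@o['tcp_rot'][:,:2])
print('shaft scene',ray('scene',S(579,262),.091))
print(camera_params('scene')['mtx'][0][0]/np.linalg.norm(T-[1.238,-.696,.943]))
# fit shaft angle in scene/top from projections
for ang in (50,55,61,67,72):
    P=[];c=[.526,-.042]
    for k in range(4):
        a=np.radians(ang+45+90*k); P.append([c[0]+.008*2**.5*np.cos(a),c[1]+.008*2**.5*np.sin(a),.075])
    print(ang,(proj('scene',P)-proj('scene',[[.526,-.042,.075]]))[:,0].round(1))
b=grab_frame('scene').astype(int)
print(b[206:218,272:290].sum(2))
E
```

```text
knob scene [0.56012148 0.00964511 0.23316201] expected [0.5575 0.013  0.2386] x,y tool err [-0.00164846  0.00397736]
shaft scene [ 0.53014906 -0.04470774  0.091     ]
318.8422633214673
50 [ 2.2 -2.5 -2.2  2.5]
55 [ 1.9 -2.7 -2.   2.7]
61 [ 1.7 -2.9 -1.7  2.9]
67 [ 1.3 -3.  -1.4  3. ]
72 [ 1.1 -3.1 -1.1  3.1]
[[311 309 308 308 313 310 277 246 245 254 262 297 318 315 312 311 311 310]
 [308 309 310 315 329 343 304 260 252 255 269 328 350 328 316 312 313 314]
 [307 310 312 316 334 347 309 263 257 257 268 345 369 338 314 312 314 311]
 [306 310 311 314 308 314 299 268 258 257 268 341 354 318 295 295 307 310]
 [309 296 300 291 272 286 298 287 269 256 256 303 317 287 273 278 288 307]
 [302 273 280 260 234 251 273 278 262 250 249 254 269 270 265 267 274 299]
 [304 260 249 235 220 226 237 243 241 238 233 250 264 260 250 263 277 292]
 [304 277 244 220 210 211 216 218 223 243 254 273 266 252 249 264 284 295]
 [302 280 238 215 210 203 205 212 233 262 277 280 280 271 280 290 299 309]
 [278 245 222 216 208 202 208 237 270 272 277 280 293 302 307 308 310 311]
 [240 219 213 216 215 216 241 277 299 302 306 304 304 308 309 306 305 295]
 [214 213 213 218 218 225 271 299 305 309 309 308 307 307 302 294 275 254]]
```

Call:
apply_moves(
  steps=[
    [1, 0.014, -0.005, 0.1, 0],
    [1, 0.014, -0.005, 0.2, 0],
    [1, 0.014, -0.005, 0.23, 0],
    [1, 0.014, -0.005, 0.23, 0],
    [1, 0.014, -0.005, 0.23, 0],
  ],
)

```text
time: 5.98
ee_pos: [0.5274, -0.0393, 0.1826]
tcp_rot: [[0.485, 0.874, 0.002], [0.874, -0.485, -0.0], [0.001, 0.002, -1.0]]
force: [0.2, -0.3, -2.6]
width: 0.349
grasp_force: 109.6
```

Call:
apply_moves(
  steps=[
    [1, 0, 0, 0.01, 0],
    [1, 0, 0, 0.02, 0],
    [1, 0, 0, 0.03, 0],
    [1, 0, 0, 0.03, 0],
  ],
)

```text
time: 6.48
ee_pos: [0.5264, -0.0389, 0.1736]
tcp_rot: [[0.485, 0.874, -0.001], [0.874, -0.485, 0.0], [-0.0, -0.001, -1.0]]
force: [-0.4, -0.4, -1.9]
width: 0.35
grasp_force: 109.6
```

```bash
python3 -c "
from h import *
want(.526,-.041,.1495,61)
save('scene','s6.png',(255,175,310,220),14)"
```

```text
t6.47 tcp [ 0.5264 -0.0389  0.1736] yaw 60.98 F [-0.4 -0.4 -1.9] w 0.350 g 109.6 j6 0.28
need [-0.008  0.003  0.096] turn -0.0
```

View pics/s6.png

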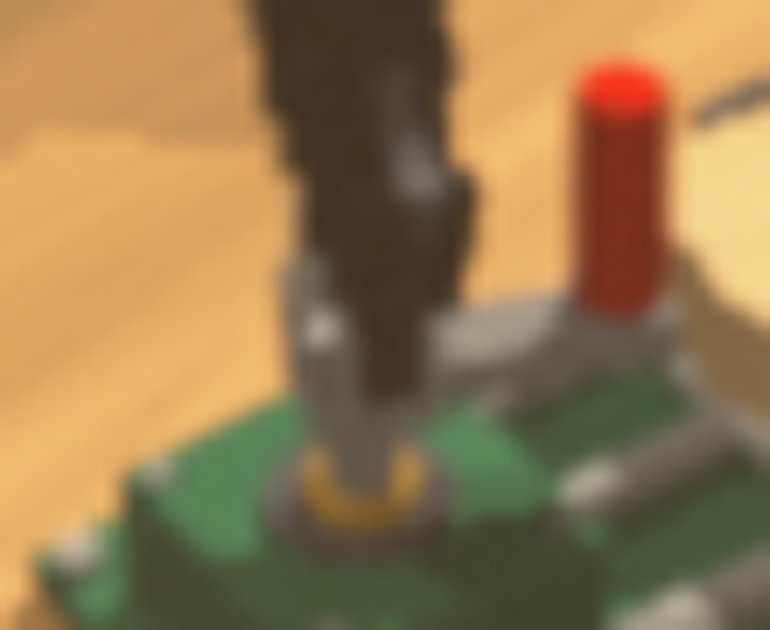

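The shaft tip is entering the socket (crop ~360,440) with no contact force. Continuing down slowly.

Call:
apply_moves(
  steps=[
    [1, 0, 0, 0.008, 0],
    [1, 0, 0, 0.016, 0],
    [1, 0, 0, 0.016, 0],
  ],
)

```text
time: 6.9
ee_pos: [0.5268, -0.0395, 0.1699]
tcp_rot: [[0.485, 0.874, 0.0], [0.874, -0.485, -0.001], [-0.001, 0.001, -1.0]]
force: [-0.4, -4.7, -1.8]
width: 0.352
grasp_force: 109.6
```

Call:
apply_moves(
  steps=[
    [1, 0, 0, 0.008, 0],
    [1, 0, 0, 0.008, 0],
  ],
)

```text
time: 7.15
ee_pos: [0.5268, -0.0396, 0.1679]
tcp_rot: [[0.485, 0.874, 0.0], [0.874, -0.485, -0.001], [-0.001, 0.001, -1.0]]
force: [0.5, -5.6, 0.2]
width: 0.349
grasp_force: 109.8
```

Call:
apply_moves(
  steps=[
    [1, -0.005, 0.003, 0, 0],
    [1, -0.005, 0.003, 0.008, 0],
    [1, -0.005, 0.003, 0.016, 0],
    [1, -0.005, 0.003, 0.016, 0],
  ],
)

```text
time: 7.65
ee_pos: [0.5266, -0.0402, 0.1635]
tcp_rot: [[0.485, 0.874, -0.0], [0.874, -0.485, 0.0], [0.0, -0.0, -1.0]]
force: [1.1, 0.2, -3.1]
width: 0.35
grasp_force: 109.7
```

```bash
python3 -c "
from h import *
want(.526,-.041,.1495,61);print(get_obs()['ft_torque'])"
```

```text
t7.65 tcp [ 0.5266 -0.0402  0.1635] yaw 60.98 F [ 1.1  0.2 -3.1] w 0.350 g 109.7 j6 0.28
need [-0.004 -0.     0.056] turn -0.0
[-0.08685343 -0.18563428 -0.0244772 ]
```

Lateral force is gone at 13 mm deep. Going down to the shoulder.

Call:
apply_moves(
  steps=[
    [1, 0, 0, 0.015, 0],
    [1, 0, 0, 0.03, 0],
    [1, 0, 0, 0.042, 0],
    [1, 0, 0, 0.05, 0],
    [1, 0, 0, 0.05, 0],
  ],
)

```text
time: 8.28
ee_pos: [0.5265, -0.0404, 0.1512]
tcp_rot: [[0.485, 0.874, -0.001], [0.874, -0.485, 0.0], [-0.0, -0.001, -1.0]]
force: [0.1, -0.6, -2.7]
width: 0.351
grasp_force: 109.8
```

Call:
apply_moves(
  steps=[
    [1, 0, 0, 0.006, 0],
    [1, 0, 0, 0.01, 0],
    [1, 0, 0, 0.01, 0],
  ],
)

```text
time: 8.65
ee_pos: [0.5267, -0.0404, 0.1498]
tcp_rot: [[0.485, 0.874, -0.0], [0.874, -0.485, -0.0], [-0.0, -0.0, -1.0]]
force: [-3.1, 1.1, 5.2]
width: 0.348
grasp_force: 110.6
```

Seated on the shoulder (z offset 0.1498, contact force). Releasing, and moving to the handle.

Call:
apply_moves(
  steps=[
    [0.2, 0, 0, -0.008, 0],
    [-0.3, 0, 0, -0.008, 0],
    [-0.3, 0, 0, -0.008, 0],
    [-0.3, 0, 0, -0.1, 0],
    [-0.3, 0, 0, -0.2, 0],
  ],
)

```text
time: 9.28
ee_pos: [0.5263, -0.0404, 0.1988]
tcp_rot: [[0.485, 0.874, -0.001], [0.874, -0.485, 0.0], [-0.0, -0.001, -1.0]]
force: [0.0, 0.2, -0.4]
width: 0.649
grasp_force: 0.0
```

Call:
apply_moves(
  steps=[
    [-0.3, 0, 0, -0.12, 0],
    [-0.3, 0, 0, -0.12, 0],
    [-0.3, 0.13, 0, -0.12, 0],
    [-0.3, 0.26, 0, -0.12, 0],
    [-0.3, 0.26, 0, -0.12, 0],
  ],
)

```text
time: 9.9
ee_pos: [0.5582, 0.0179, 0.2275]
tcp_rot: [[0.483, 0.876, -0.002], [0.876, -0.483, 0.0], [-0.0, -0.002, -1.0]]
force: [-1.0, 0.2, 0.5]
width: 0.649
grasp_force: 0.0
```

```bash
python3 -c "
from h import *
want(.5266+.065*.485,-.0404+.065*.874,.18,61)
save('scene','s7.png',(240,130,340,220),8)"
```

```text
t9.90 tcp [0.5582 0.0179 0.2275] yaw 61.11 F [-1.   0.2  0.5] w 0.649 g 0.0 j6 0.39
need [-0.005  0.003  0.19 ] turn 0.002
```

View pics/s7.png

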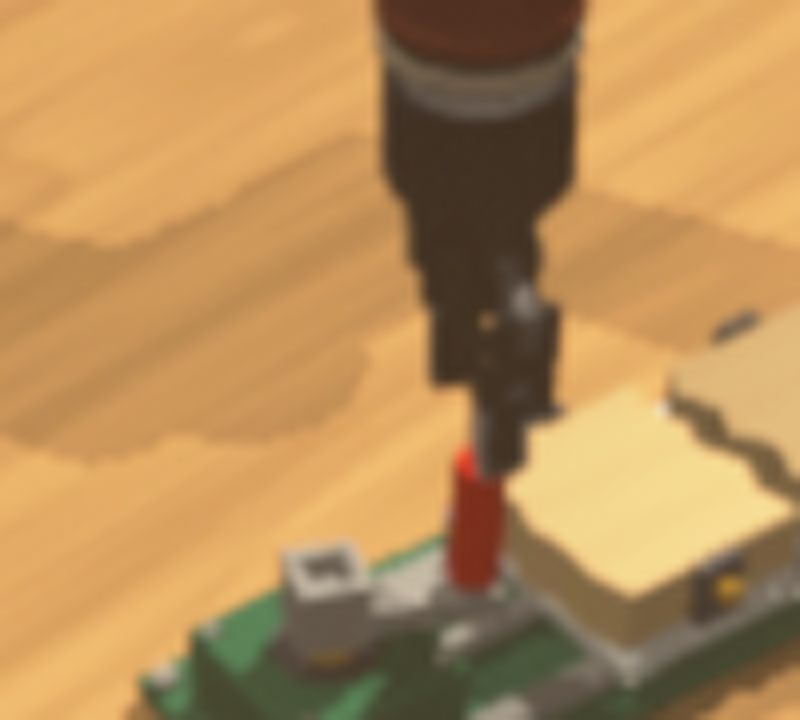

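The crank is seated (hub at 325,600; brass shoulder just visible below it), with the fingers above the handle (480,500). Lowering and closing on the handle.

Call:
apply_moves(
  steps=[
    [-0.3, 0, 0, 0.06, 0],
    [-0.3, 0, 0, 0.13, 0],
    [-0.3, 0, 0, 0.19, 0],
    [-0.3, 0, 0, 0.19, 0],
    [1, 0, 0, 0.19, 0],
  ],
  newtons=25,
)

```text
time: 10.58
ee_pos: [0.5583, 0.0162, 0.1815]
tcp_rot: [[0.485, 0.874, 0.0], [0.874, -0.485, -0.0], [0.0, 0.0, -1.0]]
force: [0.8, 0.5, -0.0]
width: 0.457
grasp_force: 0.0
```

Call:
apply_moves(
  steps=[
    [1, 0, 0, 0, 0],
    [1, 0, 0, 0, 0],
    [1, 0, 0, 0, 0],
    [1, 0, 0, 0, 0],
  ],
)

```text
time: 11.08
ee_pos: [0.5586, 0.0165, 0.1819]
tcp_rot: [[0.485, 0.874, 0.001], [0.874, -0.485, 0.0], [0.001, 0.001, -1.0]]
force: [1.0, 1.6, 1.4]
width: 0.269
grasp_force: 25.3
```

```bash
cat >> h.py <<'E'
C=np.array([.5266,-.0404])
def arc(r,angs):
    "offsets (shares, tool axes) from the present angle through angs degrees clockwise on the circle about C"
    o=st(); R=np.array(o['tcp_rot']); p=np.array(o['ee_pos'])[:2]-C; a0=np.arctan2(p[1],p[0]); print('angle %.1f r %.4f'%(np.degrees(a0),np.hypot(*p)))
    for a in angs:
        b=np.radians(a); q=r*np.array([np.cos(b),np.sin(b),0])-np.r_[p,0]
        print(a,(R.T@q/.25)[:2].round(3))
E
python3 -c "
from h import *
arc(.065,[50,30,10,-10,-30])"
```

```text
t11.07 tcp [0.5586 0.0165 0.1819] yaw 60.98 F [1.  1.6 1.4] w 0.269 g 25.3 j6 0.39
angle 60.7 r 0.0653
50 [-0.006  0.048]
30 [-0.038  0.132]
10 [-0.097  0.201]
-10 [-0.176  0.244]
-30 [-0.266  0.259]
```

Call:
apply_moves(
  steps=[
    [1, -0.006, 0.054, 0, 0],
    [1, -0.022, 0.106, 0, 0],
    [1, -0.05, 0.153, 0, 0],
    [1, -0.086, 0.193, 0, 0],
    [1, -0.13, 0.225, 0, 0],
  ],
)

```text
time: 11.7
ee_pos: [0.5932, -0.0403, 0.1825]
tcp_rot: [[0.486, 0.874, 0.002], [0.874, -0.486, 0.0], [0.001, 0.002, -1.0]]
force: [-0.9, 4.1, 8.7]
width: 0.267
grasp_force: 28.8
```

```bash
python3 -c "
from h import *
arc(.065,[-11,-23,-35,-47,-59])"
```

```text
t11.70 tcp [ 0.5932 -0.0403  0.1825] yaw 60.95 F [-0.9  4.1  8.7] w 0.267 g 28.8 j6 0.31
angle 0.1 r 0.0666
-11 [-0.049  0.015]
-23 [-0.102  0.026]
-35 [-0.156  0.026]
-47 [-0.21   0.015]
-59 [-0.259 -0.007]
```

Call:
apply_moves(
  steps=[
    [1, -0.05, 0.022, 0, 0],
    [1, -0.103, 0.033, 0, 0],
    [1, -0.157, 0.033, 0, 0],
    [1, -0.21, 0.022, 0, 0],
    [1, -0.26, 0, 0, 0],
  ],
)

```text
time: 12.32
ee_pos: [0.5627, -0.0985, 0.1837]
tcp_rot: [[0.486, 0.874, 0.007], [0.874, -0.486, -0.003], [0.001, 0.007, -1.0]]
force: [4.9, -0.7, 7.1]
width: 0.269
grasp_force: 28.5
```

```bash
python3 -c "
from h import *
arc(.065,[])"
```

```text
t12.32 tcp [ 0.5627 -0.0985  0.1837] yaw 60.92 F [ 4.9 -0.7  7.1] w 0.269 g 28.5 j6 0.20
angle -58.2 r 0.0684
```

Call:
apply_moves(
  steps=[
    [1, 0, 0, 0, 0],
    [1, 0, 0, 0, 0],
    [1, 0, 0, 0, 0],
  ],
)

```text
time: 12.7
ee_pos: [0.5623, -0.0987, 0.1837]
tcp_rot: [[0.486, 0.874, 0.005], [0.874, -0.486, -0.003], [-0.0, 0.006, -1.0]]
force: [2.3, -3.0, 9.1]
width: 0.268
grasp_force: 29.3
```

```bash
python3 -c "
from h import *
arc(.065,[])"
```

```text
t12.70 tcp [ 0.5623 -0.0987  0.1837] yaw 60.92 F [ 2.3 -3.   9.1] w 0.268 g 29.3 j6 0.20
angle -58.5 r 0.0684
```

Call:
apply_moves(
  steps=[
    [-0.1, 0, 0, 0, 0],
    [-0.1, 0, 0, 0, 0],
    [-0.1, 0, 0, 0, 0],
  ],
)

```text
time: 13.08
ee_pos: [0.5597, -0.0963, 0.1806]
tcp_rot: [[0.485, 0.874, -0.001], [0.874, -0.485, 0.0], [-0.0, -0.001, -1.0]]
force: [-0.4, -1.0, -0.2]
width: 0.546
grasp_force: 0.0
```

```bash
python3 - <<'E'
from h import *
arc(.065,[])
# silently measure red knob top centroid from scene camera
for cam in('scene','top'):
    b=grab_frame(cam).astype(int); r,g,bl=b[...,0],b[...,1],b[...,2]
    m=((r>110)&(g<.35*r)&(bl<.35*r)).astype(np.uint8)
    n,l,s,c=cv2.connectedComponentsWithStats(m)
    for i in range(1,n):
        if s[i][4]>8: print(cam,s[i],c[i].round(1))
print(proj('scene',[[.5605,-.0958,.144],[.5605,-.0958,.082]]))
E
```

```text
t13.07 tcp [ 0.5597 -0.0963  0.1806] yaw 60.97 F [-0.4 -1.  -0.2] w 0.546 g 0.0 j6 0.20
angle -59.4 r 0.0650
[[274.67896607 202.83878057]
 [275.35306414 217.0089465 ]]
```

Call:
apply_moves(
  steps=[
    [0.2, 0, 0, 0, 0],
    [1, 0, 0, 0, 0],
    [1, 0, 0, 0, 0],
    [1, 0, 0, 0, 0],
  ],
  newtons=20,
)

```text
time: 13.68
ee_pos: [0.5609, -0.0966, 0.1822]
tcp_rot: [[0.485, 0.874, 0.002], [0.874, -0.485, -0.001], [0.0, 0.003, -1.0]]
force: [4.4, -3.1, 2.0]
width: 0.274
grasp_force: 21.2
```

```bash
python3 -c "
from h import *
arc(.065,[]);print(get_obs()['ft_torque'])"
```

```text
t13.68 tcp [ 0.5609 -0.0966  0.1822] yaw 60.97 F [ 4.4 -3.1  2. ] w 0.274 g 21.2 j6 0.20
angle -58.6 r 0.0659
[-0.53725889 -0.67365303  0.00545144]
```

The true axis is about (0.526,-0.0414), offset by the hub grip. Continuing the circle with that centre.

Call:
apply_moves(
  steps=[
    [1, -0.045, -0.03, 0, 0],
    [1, -0.081, -0.07, 0, 0],
    [1, -0.109, -0.117, 0, 0],
    [1, -0.125, -0.169, 0, 0],
    [1, -0.131, -0.223, 0, 0],
  ],
)

```text
time: 14.3
ee_pos: [0.4946, -0.0982, 0.1816]
tcp_rot: [[0.485, 0.874, -0.0], [0.874, -0.485, -0.001], [-0.001, 0.0, -1.0]]
force: [2.3, -2.8, 1.8]
width: 0.266
grasp_force: 21.4
```

```bash
sed -i 's/^C=.*/C=np.array([.5260,-.0414])/' h.py; python3 -c "
from h import *
arc(.065,[]);print(get_obs()['ft_torque'])"
```

```text
t14.30 tcp [ 0.4946 -0.0982  0.1816] yaw 60.96 F [ 2.3 -2.8  1.8] w 0.266 g 21.4 j6 0.16
angle -118.9 r 0.0649
[-0.67555336 -0.36815384  0.07666645]
```

Call:
apply_moves(
  steps=[
    [1, 0.006, -0.054, 0, 0],
    [1, 0.022, -0.106, 0, 0],
    [1, 0.05, -0.153, 0, 0],
    [1, 0.086, -0.193, 0, 0],
    [1, 0.13, -0.225, 0, 0],
  ],
)

```text
time: 14.92
ee_pos: [0.4615, -0.041, 0.1814]
tcp_rot: [[0.485, 0.875, -0.001], [0.875, -0.485, 0.0], [-0.0, -0.001, -1.0]]
force: [1.9, -2.2, 3.7]
width: 0.267
grasp_force: 22.0
```

```bash
python3 - <<'E'
from h import *
arc(.065,[])
a=grab_frame('top')[:,:,::-1]; b=grab_frame('scene')[:,:,::-1]
r=lambda im,u0,v0,w,h,s:cv2.resize(im[v0:v0+h,u0:u0+w],None,fx=s,fy=s,interpolation=cv2.INTER_CUBIC)
cv2.imwrite('pics/c8.png',np.hstack([r(cv2.imread('pics/t0.png'),235,225,140,110,2.8),r(a,165,158,98,77,4)]))
E
```

```text
t14.93 tcp [ 0.4615 -0.041   0.1814] yaw 60.99 F [ 1.9 -2.2  3.7] w 0.267 g 22.0 j6 0.25
angle 179.6 r 0.0645
```

View pics/c8.png

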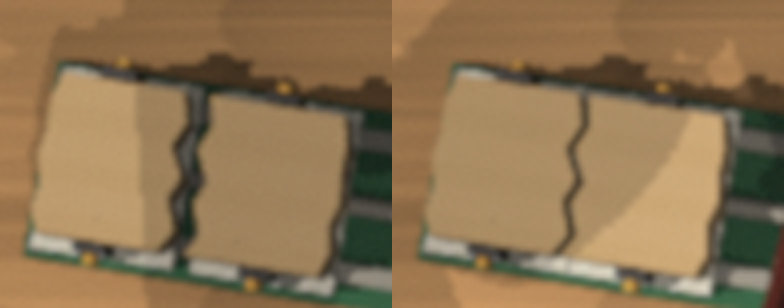

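The crack has nearly shut: it was about 20 px wide at the start and is now a thin line of about 4 px (crop 575,180). Closing the rest in small steps, watching the force.

Call:
apply_moves(
  steps=[
    [1, 0.028, -0.014, 0, 0],
    [1, 0.058, -0.025, 0, 0],
    [1, 0.058, -0.025, 0, 0],
  ],
)

```text
time: 15.4
ee_pos: [0.4636, -0.0254, 0.1814]
tcp_rot: [[0.484, 0.875, -0.0], [0.875, -0.484, 0.001], [0.001, -0.001, -1.0]]
force: [-0.8, 0.6, 6.0]
width: 0.272
grasp_force: 22.0
```

```bash
python3 -c "
from h import *
arc(.065,[])"
```

```text
t15.40 tcp [ 0.4636 -0.0254  0.1814] yaw 61.03 F [-0.8  0.6  6. ] w 0.272 g 22.0 j6 0.28
angle 165.6 r 0.0644
```

Call:
apply_moves(
  steps=[
    [1, 0.035, -0.008, 0, 0],
    [1, 0.072, -0.01, 0, 0],
    [1, 0.072, -0.01, 0, 0],
  ],
)

```text
time: 15.78
ee_pos: [0.4704, -0.0087, 0.1815]
tcp_rot: [[0.484, 0.875, 0.0], [0.875, -0.484, 0.001], [0.001, -0.0, -1.0]]
force: [-1.2, -0.5, 6.7]
width: 0.271
grasp_force: 22.3
```

```bash
python3 -c "
from h import *
arc(.065,[])"
```

```text
t15.78 tcp [ 0.4704 -0.0087  0.1815] yaw 61.03 F [-1.2 -0.5  6.7] w 0.271 g 22.3 j6 0.32
angle 149.5 r 0.0645
```

Call:
apply_moves(
  steps=[
    [1, 0.036, 0.003, 0, 0],
    [1, 0.072, 0.01, 0, 0],
    [1, 0.072, 0.01, 0, 0],
  ],
)

```text
time: 16.15
ee_pos: [0.4813, 0.0055, 0.1814]
tcp_rot: [[0.484, 0.875, 0.0], [0.875, -0.484, 0.001], [0.001, -0.0, -1.0]]
force: [0.1, -0.3, 4.2]
width: 0.271
grasp_force: 22.5
```

```bash
python3 -c "
from h import *
arc(.065,[])"
```

```text
t16.15 tcp [0.4813 0.0055 0.1814] yaw 61.02 F [ 0.1 -0.3  4.2] w 0.271 g 22.5 j6 0.35
angle 133.6 r 0.0648
```

Call:
apply_moves(
  steps=[
    [1, 0.034, 0.013, 0, 0],
    [1, 0.066, 0.03, 0, 0],
    [1, 0.066, 0.03, 0, 0],
  ],
)

```text
time: 16.52
ee_pos: [0.4956, 0.0162, 0.1813]
tcp_rot: [[0.485, 0.875, -0.0], [0.875, -0.485, 0.001], [0.0, -0.001, -1.0]]
force: [-0.2, 0.3, 5.4]
width: 0.272
grasp_force: 22.5
```

```bash
python3 -c "
from h import *
arc(.065,[])"
```

```text
t16.52 tcp [0.4956 0.0162 0.1813] yaw 61.00 F [-0.2  0.3  5.4] w 0.272 g 22.5 j6 0.38
angle 117.8 r 0.0651
```

Call:
apply_moves(
  steps=[
    [1, 0.029, 0.021, 0, 0],
    [1, 0.055, 0.047, 0, 0],
    [1, 0.055, 0.047, 0, 0],
  ],
)

```text
time: 16.9
ee_pos: [0.5124, 0.0226, 0.1813]
tcp_rot: [[0.485, 0.874, -0.001], [0.874, -0.485, 0.001], [0.001, -0.001, -1.0]]
force: [0.0, 2.2, 5.7]
width: 0.266
grasp_force: 22.1
```

```bash
python3 -c "
from h import *
arc(.065,[])"
```

```text
t16.90 tcp [0.5124 0.0226 0.1813] yaw 60.98 F [0.  2.2 5.7] w 0.266 g 22.1 j6 0.40
angle 102.0 r 0.0655
```

Call:
apply_moves(
  steps=[
    [1, 0.022, 0.029, 0, 0],
    [1, 0.04, 0.06, 0, 0],
    [1, 0.04, 0.06, 0, 0],
  ],
)

```text
time: 17.27
ee_pos: [0.5304, 0.0241, 0.1813]
tcp_rot: [[0.485, 0.874, -0.0], [0.874, -0.485, 0.001], [0.001, -0.001, -1.0]]
force: [0.3, 3.4, 5.3]
width: 0.268
grasp_force: 21.7
```

```bash
python3 - <<'E'
from h import *
arc(.065,[])
# crack profile (top camera) : darkest value minus median across the crack, rows
im=grab_frame('top').astype(int).sum(2); i0=cv2.resize(cv2.imread('pics/c8.png')[:,392:],None,fx=.25,fy=.25,interpolation=cv2.INTER_AREA).astype(int).sum(2)
for v in (185,195,205,212): print(v,im[v,198:222].tolist())
print(i0[195-158,198-165:222-165].tolist())
E
```

```text
t17.27 tcp [0.5304 0.0241 0.1813] yaw 60.97 F [0.3 3.4 5.3] w 0.268 g 21.7 j6 0.40
angle 86.2 r 0.0656
185 [423, 423, 422, 427, 423, 424, 423, 424, 423, 425, 428, 423, 419, 390, 393, 420, 427, 428, 427, 426, 430, 444, 462, 490]
195 [428, 427, 427, 428, 429, 428, 427, 427, 427, 422, 397, 398, 416, 419, 431, 457, 491, 503, 500, 503, 496, 498, 501, 500]
205 [426, 423, 423, 423, 422, 421, 421, 421, 417, 418, 400, 399, 440, 488, 496, 504, 502, 503, 500, 504, 504, 504, 504, 486]
212 [427, 428, 429, 428, 430, 431, 429, 429, 430, 411, 404, 434, 485, 508, 509, 511, 511, 510, 509, 510, 512, 510, 482, 379]
[416, 412, 417, 415, 417, 415, 413, 412, 416, 402, 334, 237, 259, 353, 406, 415, 410, 410, 409, 411, 409, 412, 408, 406]
```

Crack contrast has nearly vanished. Going for the stop in small steps.

Call:
apply_moves(
  steps=[
    [1, 0.011, 0.025, 0, 0],
    [1, 0.011, 0.025, 0, 0],
    [1, 0.019, 0.051, 0, 0],
    [1, 0.019, 0.051, 0, 0],
  ],
)

```text
time: 17.82
ee_pos: [0.5438, 0.022, 0.1813]
tcp_rot: [[0.485, 0.874, -0.0], [0.874, -0.485, 0.001], [0.001, -0.0, -1.0]]
force: [0.5, 3.9, 5.0]
width: 0.268
grasp_force: 21.4
```

```bash
python3 - <<'E'
from h import *
arc(.065,[])
im=grab_frame('top').astype(int).sum(2)
for v in (185,195,205): print(v,im[v,205:216].tolist())
E
```

```text
t17.82 tcp [0.5438 0.022  0.1813] yaw 60.97 F [0.5 3.9 5. ] w 0.268 g 21.4 j6 0.40
angle 74.3 r 0.0658
185 [428, 426, 431, 426, 427, 426, 425, 426, 428, 429, 427]
195 [428, 429, 429, 426, 431, 447, 467, 486, 500, 504, 506]
205 [423, 424, 416, 412, 419, 458, 499, 500, 504, 503, 504]
```

Call:
apply_moves(
  steps=[
    [1, 0.005, 0.027, 0, 0],
    [1, 0.005, 0.027, 0, 0],
    [1, 0.005, 0.027, 0, 0],
  ],
)

```text
time: 18.25
ee_pos: [0.5496, 0.0202, 0.1812]
tcp_rot: [[0.485, 0.874, -0.002], [0.874, -0.485, 0.001], [0.0, -0.002, -1.0]]
force: [-1.5, 5.9, 5.9]
width: 0.27
grasp_force: 21.5
```

```bash
python3 -c "
from h import *
arc(.065,[])"
```

```text
t18.25 tcp [0.5496 0.0202 0.1812] yaw 60.98 F [-1.5  5.9  5.9] w 0.270 g 21.5 j6 0.40
angle 69.0 r 0.0660
```

Call:
apply_moves(
  steps=[
    [1, 0.003, 0.027, 0, 0],
    [1, 0.003, 0.027, 0, 0],
    [1, 0.003, 0.027, 0, 0],
  ],
)

```text
time: 18.62
ee_pos: [0.5537, 0.019, 0.1805]
tcp_rot: [[0.485, 0.875, -0.008], [0.875, -0.485, 0.004], [-0.0, -0.009, -1.0]]
force: [-10.2, 10.5, 10.5]
width: 0.269
grasp_force: 23.9
```

```bash
python3 -c "
from h import *
arc(.065,[])"
```

```text
t18.62 tcp [0.5537 0.019  0.1805] yaw 61.00 F [-10.2  10.5  10.5] w 0.269 g 23.9 j6 0.40
angle 65.3 r 0.0665
```

Tangential force jumped to about 14 N with the tool lagging: that's the stop. Releasing the handle and rising.

Call:
apply_moves(
  steps=[
    [0.4, -0.002, -0.01, 0, 0],
    [-0.3, -0.002, -0.01, 0, 0],
    [-0.3, -0.002, -0.01, 0, 0],
    [-0.3, -0.002, -0.01, -0.1, 0],
    [-0.3, -0.002, -0.01, -0.2, 0],
  ],
)

```text
time: 19.25
ee_pos: [0.5541, 0.0172, 0.2313]
tcp_rot: [[0.486, 0.874, -0.001], [0.874, -0.486, -0.0], [-0.001, -0.001, -1.0]]
force: [0.2, 0.5, -0.2]
width: 0.651
grasp_force: 0.0
```

```bash
python3 - <<'E'
from h import *
arc(.065,[]); want(.526,-.0414,.23,66)
im=grab_frame('top').astype(int).sum(2)
for v in (185,195,205): print(v,im[v,205:216].tolist())
b=grab_frame('scene').astype(int); r,g,bl=b[...,0],b[...,1],b[...,2]
m=((r>80)&(g<.4*r)&(bl<.4*r)); m[:, :250]=0; m[:,330:]=0; m[:150]=0; m[230:]=0
vv,uu=np.nonzero(m); print(len(vv), uu.min(),uu.max(),vv.min(),vv.max(), uu.mean(),vv.mean())
for ang in (60,63,66,69,72):
    k=np.r_[C+.065*np.array([np.cos(np.radians(ang)),np.sin(np.radians(ang))])]
    print(ang,proj('scene',[[*k,.144],[*k,.113],[*k,.082]]).round(1).tolist())
E
```

```text
t19.25 tcp [0.5541 0.0172 0.2313] yaw 60.95 F [ 0.2  0.5 -0.2] w 0.651 g 0.0 j6 0.40
angle 64.4 r 0.0650
t19.25 tcp [0.5541 0.0172 0.2313] yaw 60.95 F [ 0.2  0.5 -0.2] w 0.651 g 0.0 j6 0.40
need [-0.26   0.016  0.006] turn -0.084
185 [429, 426, 425, 427, 425, 426, 425, 429, 427, 434, 468]
195 [427, 427, 427, 428, 436, 468, 498, 505, 506, 507, 504]
205 [422, 424, 427, 423, 432, 464, 496, 503, 503, 501, 503]
49 295 299 184 199 296.85714285714283 191.57142857142858
60 [[298.5, 186.7], [298.5, 193.9], [298.4, 200.8]]
63 [[298.2, 186.1], [298.2, 193.3], [298.1, 200.2]]
66 [[297.9, 185.5], [297.8, 192.7], [297.8, 199.6]]
69 [[297.5, 184.9], [297.4, 192.1], [297.4, 199.0]]
72 [[297.0, 184.4], [297.0, 191.5], [296.9, 198.4]]
```

Call:
apply_moves(
  steps=[
    [-0.3, -0.08, 0.005, 0, -0.03],
    [-0.3, -0.18, 0.01, 0, -0.1],
    [-0.3, -0.26, 0.016, 0, -0.1],
    [-0.3, -0.26, 0.016, 0, -0.1],
    [-0.3, -0.26, 0.016, 0, -0.1],
  ],
)

```text
time: 19.98
ee_pos: [0.5264, -0.041, 0.2312]
tcp_rot: [[0.392, 0.92, 0.0], [0.92, -0.392, 0.0], [0.0, -0.0, -1.0]]
force: [-0.7, 0.1, 0.2]
width: 0.647
grasp_force: 0.0
```

```bash
python3 -c "
from h import *
want(.526,-.0414,.15,67)"
```

```text
t19.98 tcp [ 0.5264 -0.041   0.2312] yaw 66.90 F [-0.7  0.1  0.2] w 0.647 g 0.0 j6 0.18
need [-0.002 -0.001  0.325] turn -0.002
```

Call:
apply_moves(
  steps=[
    [-0.3, 0, 0, 0.1, 0],
    [-0.3, 0, 0, 0.2, 0],
    [-0.3, 0, 0, 0.28, 0],
    [-0.3, 0, 0, 0.323, 0],
    [-0.3, 0, 0, 0.323, 0],
  ],
  newtons=40,
)

```text
time: 20.6
ee_pos: [0.526, -0.0406, 0.15]
tcp_rot: [[0.391, 0.92, -0.001], [0.92, -0.391, 0.0], [-0.0, -0.002, -1.0]]
force: [-0.7, 0.6, 0.1]
width: 0.65
grasp_force: 0.0
```

Call:
apply_moves(
  steps=[
    [0.2, 0, 0, 0, 0],
    [1, 0, 0, 0, 0],
    [1, 0, 0, 0, 0],
    [1, 0, 0, 0, 0],
    [1, 0, 0, 0, 0],
  ],
)

```text
time: 21.22
ee_pos: [0.5269, -0.0411, 0.1518]
tcp_rot: [[0.391, 0.92, 0.002], [0.92, -0.391, -0.0], [0.001, 0.002, -1.0]]
force: [-2.2, 0.6, 5.8]
width: 0.376
grasp_force: 38.8
```

```bash
python3 -c "
from h import *
want(.526,-.0414,.15,67);print(get_obs()['ft_torque'])"
```

```text
t21.23 tcp [ 0.5269 -0.0411  0.1518] yaw 66.98 F [-2.2  0.6  5.8] w 0.376 g 38.8 j6 0.17
need [-0.002 -0.003  0.007] turn -0.0
[0.25159795 0.30645286 0.15863779]
```

Pressing down and giving a small clockwise twist to confirm it is seated and at the stop.

Call:
apply_moves(
  steps=[
    [1, 0, 0, 0.006, 0.03],
    [1, 0, 0, 0.012, 0.06],
    [1, 0, 0, 0.012, 0.1],
    [1, 0, 0, 0.012, 0.1],
  ],
  newtons=80,
)

```text
time: 21.72
ee_pos: [0.5271, -0.0411, 0.1517]
tcp_rot: [[0.483, 0.876, 0.001], [0.876, -0.483, -0.001], [-0.0, 0.002, -1.0]]
force: [-13.5, 2.6, 28.6]
width: 0.363
grasp_force: 86.1
```

```bash
python3 -c "
from h import *
want(.526,-.0414,.15,67);print(get_obs()['ft_torque'])"
```

```text
t21.73 tcp [ 0.5271 -0.0411  0.1517] yaw 61.13 F [-13.5   2.6  28.6] w 0.363 g 86.1 j6 0.28
need [-0.003 -0.003  0.007] turn -0.098
[0.73029508 2.21824787 1.29680398]
```

1.3 N m against a 0.15 N m shaft: at the stop, and bottomed out. Relaxing the twist and lifting off.

Call:
apply_moves(
  steps=[
    [1, 0, 0, -0.01, -0.05],
    [1, 0, 0, -0.012, -0.06],
    [1, 0, 0, -0.012, -0.06],
  ],
  newtons=110,
)

```text
time: 22.1
ee_pos: [0.5269, -0.0412, 0.1521]
tcp_rot: [[0.43, 0.903, 0.002], [0.903, -0.43, -0.0], [0.001, 0.002, -1.0]]
force: [-3.6, 0.7, 9.1]
width: 0.351
grasp_force: 108.7
```

```bash
python3 -c "
from h import *
want(.526,-.0414,.15,67);print(get_obs()['ft_torque'])"
```

```text
t22.10 tcp [ 0.5269 -0.0412  0.1521] yaw 64.56 F [-3.6  0.7  9.1] w 0.351 g 108.7 j6 0.22
need [-0.002 -0.003  0.008] turn -0.041
[0.41392739 0.61989038 0.01200407]
```

Call:
apply_moves(
  steps=[
    [1, 0, 0, -0.02, 0],
    [1, 0, 0, -0.05, 0],
    [1, 0, 0, -0.08, 0],
    [1, 0, 0, -0.11, 0],
    [1, 0, 0, -0.14, 0],
  ],
)

```text
time: 22.72
ee_pos: [0.5257, -0.0411, 0.185]
tcp_rot: [[0.43, 0.903, -0.002], [0.903, -0.43, 0.0], [-0.001, -0.002, -1.0]]
force: [-0.5, -0.2, -2.3]
width: 0.347
grasp_force: 116.4
```

Call:
apply_moves(
  steps=[
    [1, 0, 0, -0.05, 0],
    [1, 0, 0, -0.12, 0],
    [1, 0, 0, -0.18, 0],
    [1, 0, 0, -0.18, 0],
  ],
)

```text
time: 23.22
ee_pos: [0.5274, -0.0414, 0.2331]
tcp_rot: [[0.429, 0.903, 0.004], [0.903, -0.429, -0.001], [0.001, 0.004, -1.0]]
force: [0.4, 0.5, -2.1]
width: 0.347
grasp_force: 116.4
```

```bash
python3 - <<'E'
from h import *
want(.460,-.305,.23,20)
im=grab_frame('top').astype(int).sum(2)
for v in (185,195,205): print(v,im[v,205:216].tolist())
o=get_obs();T=np.array(o['ee_pos']);k=T+.065*o['tcp_rot'][:,0]
print(proj('scene',[[k[0],k[1],T[2]-.0881+.08],[k[0],k[1],T[2]-.0881+.018]]))
b=grab_frame('scene').astype(int); r,g,bl=b[...,0],b[...,1],b[...,2]
m=((r>80)&(g<.4*r)&(bl<.4*r)); m[:, :270]=0; m[:,330:]=0; m[:100]=0; m[230:]=0
vv,uu=np.nonzero(m); print(len(vv), uu.min(),uu.max(),vv.min(),vv.max(), uu.mean(),vv.mean())
E
```

```text
t23.23 tcp [ 0.5274 -0.0414  0.2331] yaw 64.58 F [ 0.4  0.5 -2.1] w 0.347 g 116.4 j6 0.22
need [-1.068  0.209  0.012] turn 0.743
185 [419, 423, 424, 421, 420, 418, 421, 422, 422, 421, 424]
195 [420, 422, 422, 420, 422, 417, 422, 418, 420, 422, 418]
205 [417, 417, 417, 416, 418, 420, 437, 471, 487, 494, 493]
[[298.39576304 166.41658635]
 [298.28238478 181.70392864]]
69 296 301 165 182 298.0144927536232 172.6086956521739
```

Crank is off the shaft and held, with no crack line left. Carrying it back over the mat.

Call:
apply_moves(
  steps=[
    [1, -0.15, 0.03, 0, 0.12],
    [1, -0.33, 0.06, 0, 0.27],
    [1, -0.52, 0.1, 0, 0.42],
    [1, -0.7, 0.14, 0, 0.57],
    [1, -0.88, 0.17, 0, 0.72],
  ],
)

```text
time: 23.95
ee_pos: [0.4693, -0.2592, 0.2297]
tcp_rot: [[0.933, 0.36, -0.001], [0.36, -0.933, 0.001], [-0.001, -0.001, -1.0]]
force: [0.4, -0.2, -2.3]
width: 0.346
grasp_force: 116.5
```

Call:
apply_moves(
  steps=[
    [1, 0, 0, 0, 0],
    [1, 0, 0, 0, 0],
    [1, 0, 0, 0, 0],
  ],
)

```text
time: 24.32
ee_pos: [0.4703, -0.2569, 0.2302]
tcp_rot: [[0.931, 0.366, -0.001], [0.366, -0.931, 0.001], [-0.0, -0.001, -1.0]]
force: [0.4, 0.3, -2.8]
width: 0.348
grasp_force: 116.3
```

```bash
python3 -c "
from h import *
want(.465,-.303,.13,20)"
```

```text
t24.32 tcp [ 0.4703 -0.2569  0.2302] yaw 21.49 F [ 0.4  0.3 -2.8] w 0.348 g 116.3 j6 0.55
need [-0.087  0.164  0.401] turn 0.025
```

Call:
apply_moves(
  steps=[
    [1, -0.04, 0.08, 0.1, 0],
    [1, -0.08, 0.165, 0.25, 0],
    [1, -0.08, 0.165, 0.4, 0],
    [1, -0.08, 0.165, 0.5, 0],
    [1, -0.08, 0.165, 0.52, 0],
  ],
)

```text
time: 24.95
ee_pos: [0.4659, -0.3017, 0.0985]
tcp_rot: [[0.931, 0.366, -0.003], [0.366, -0.931, 0.003], [-0.002, -0.004, -1.0]]
force: [0.3, -0.5, -1.3]
width: 0.348
grasp_force: 116.3
```

Call:
apply_moves(
  steps=[
    [1, 0, 0, 0.008, 0],
    [1, 0, 0, 0.016, 0],
    [1, 0, 0, 0.016, 0],
  ],
)

```text
time: 25.32
ee_pos: [0.4672, -0.304, 0.0977]
tcp_rot: [[0.931, 0.365, 0.001], [0.365, -0.931, -0.001], [0.001, 0.002, -1.0]]
force: [-0.4, 0.4, -2.7]
width: 0.348
grasp_force: 116.3
```

```bash
python3 -c "
from h import *
want(.465,-.303,.0921,20)"
```

```text
t25.32 tcp [ 0.4672 -0.304   0.0977] yaw 21.39 F [-0.4  0.4 -2.7] w 0.348 g 116.3 j6 0.48
need [-0.007 -0.007  0.022] turn 0.023
```

Call:
apply_moves(
  steps=[
    [1, 0, 0, 0.006, 0],
    [1, 0, 0, 0.012, 0],
    [1, 0, 0, 0.018, 0],
    [1, 0, 0, 0.022, 0],
    [1, 0, 0, 0.022, 0],
  ],
)

```text
time: 25.95
ee_pos: [0.4668, -0.3041, 0.0926]
tcp_rot: [[0.931, 0.365, -0.0], [0.365, -0.931, -0.0], [-0.0, 0.0, -1.0]]
force: [-5.6, 2.5, 10.8]
width: 0.346
grasp_force: 112.7
```

Call:
apply_moves(
  steps=[
    [1, 0, 0, 0.004, 0],
    [1, 0, 0, 0.004, 0],
  ],
)

```text
time: 26.2
ee_pos: [0.4668, -0.3042, 0.0925]
tcp_rot: [[0.931, 0.365, -0.0], [0.365, -0.931, -0.0], [-0.0, 0.0, -1.0]]
force: [-9.2, 3.8, 19.2]
width: 0.347
grasp_force: 113.8
```

The crank rests on the mat. Releasing gently and withdrawing.

Call:
apply_moves(
  steps=[
    [0.5, 0, 0, -0.008, 0],
    [0, 0, 0, -0.008, 0],
    [-0.3, 0, 0, -0.008, 0],
    [-0.3, 0, 0, -0.008, 0],
    [-0.3, 0, 0, -0.008, 0],
  ],
)

```text
time: 26.82
ee_pos: [0.4666, -0.3037, 0.092]
tcp_rot: [[0.931, 0.364, -0.0], [0.364, -0.931, 0.0], [-0.0, -0.0, -1.0]]
force: [-0.1, -0.4, 0.3]
width: 0.651
grasp_force: 0.0
```

Call:
apply_moves(
  steps=[
    [-0.3, 0, 0, -0.1, 0],
    [-0.3, 0, 0, -0.25, 0],
    [-0.3, 0, 0, -0.45, 0],
    [-0.3, 0, 0, -0.55, 0],
    [-0.3, 0, 0, -0.55, 0],
  ],
)

```text
time: 27.45
ee_pos: [0.4678, -0.3047, 0.2324]
tcp_rot: [[0.931, 0.365, 0.004], [0.365, -0.931, -0.004], [0.003, 0.005, -1.0]]
force: [-0.9, -0.3, 0.3]
width: 0.652
grasp_force: 0.0
```

```bash
python3 - <<'E'
from h import *
st()
a=grab_frame('top')[:,:,::-1]; b=grab_frame('scene')[:,:,::-1]
r=lambda im,u0,v0,w,h,s:cv2.resize(im[v0:v0+h,u0:u0+w],None,fx=s,fy=s,interpolation=cv2.INTER_CUBIC)
cv2.imwrite('pics/c9.png',np.hstack([r(a,160,170,130,150,3),r(b,170,175,130,150,3)]))
E
```

```text
t27.45 tcp [ 0.4678 -0.3047  0.2324] yaw 21.38 F [-0.9 -0.3  0.3] w 0.652 g 0.0 j6 0.48
```

The ten-picture allowance is used, so I'm checking the rest numerically.

```bash
python3 - <<'E'
from h import *
k=np.array([.4667,-.304])+.065*np.array([.931,.365]); print('knob',k)
print('expected scene top/bottom',proj('scene',[[*k,.084],[*k,.022]]).round(1).tolist(),'top-cam',proj('top',[[*k,.084],[*k,.022]]).round(1).tolist())
for cam,(u0,u1,v0,v1) in dict(scene=(190,250,220,270),top=(360,400,200,240)).items():
    b=grab_frame(cam).astype(int)[v0:v1,u0:u1]; r,g,bl=b[...,0],b[...,1],b[...,2]
    m=((r>90)&(g<.33*r)&(abs(g-bl)<.12*r)); vv,uu=np.nonzero(m); print(cam,len(vv),uu.min()+u0,uu.max()+u0,vv.min()+v0,vv.max()+v0)
E
```

```text
knob [ 0.527215 -0.280275]
expected scene top/bottom [[224.3, 240.9], [226.7, 254.2]] top-cam [[377.7, 212.1], [373.2, 214.3]]
scene 19 222 227 240 244
top 74 370 381 209 217
```

```bash
python3 -c "
from h import *
print(job_done())"
```

```text
the job is handed in; nothing more can be done
None
```

The crank was wound to the firm stop, the crack shows closed, and the crank lies back on the mat where expected. The job was handed in at about 27.5 s with no verdict returned. The final crank pose and crack were checked only numerically, as the ten pictures were used up; the jar, block, brush and spatula were not re-checked.

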